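# Lock the wooden block in the jig with the two-stage slide lever

## Robot

A 6-joint arm with a two-finger parallel gripper is mounted at the origin on the work surface; the furniture and walls round the work are solid. World frame = base frame: x ahead of the robot, y to its left, z up, the work surface at z = 0. Lengths are in mm, angles in rad, forces in N, time in s.
With the tool pointing down it reaches from about 350 to 725 mm from the base axis. Payload 6 kg.
Tool frame: the origin (TCP) lies midway between the tips of the shut fingers; the grasp point (between the pads) lies grip_point_offset behind it (grip_point_offset is the distance from the TCP to the grasp point, in mm); z points along the fingers, y is the direction in which the jaws open and shut (so a half turn about z gives the same grasp; the last joint's range is limited). The gripper opens to 85 mm and grips with 20 to 120 N. Pads are 22 mm wide; open, the fingers measure 114 mm over their backs; the gripper's body (76 mm by 85 mm) begins 54 mm behind the grasp point. The pads swing forward as they close: fully open they stand 13 mm farther back than shut.
Start: joints at [1.584, 0.04, 0.085, 0, -1.615, -0.334], TCP at [189.169, 569.376, 231.261] pointing down, gripper open.
Joint ranges: [-2.56, 2.56], [-1.29, 2.01], [-1.08, 1.49], [-3.29, 1.98], [-2.81, -0.18], [-2.99, 2.99]. Speed limits (rad/s): [2.57, 2.57, 3.01, 3.14, 3.14, 3.14].

## Interface

Orientations are given as a rotation vector (axis times angle).
In Python, from cell import * gives the robot as it stands.
- The arm moves only by the shell command python3 -m creep 'ROWS' [FORCE]. ROWS is JSON, a list of rows, each a list of 7 numbers: the finger opening in mm, from 0 to 85.4, then the shift along the tool's x, y, z in mm, then the turn, a rotation vector about the tool's x, y, z in rad. A call has 1 to 12 rows; each row shifts and turns the pose as measured when the row begins, along the tool's axes as they then stand; what a row does not reach is not made up. A row lasts 1/10 s, in which the tool goes at most 50 mm and 8.59 degrees, less where a joint would pass 70% of its speed; a pose out of reach is approached as far as the arm can. A call with a gripper value outside its range is refused whole. The fingers move at their own pace and stop on an object; FORCE is the grip in N (left out, the last holds). Time passes only in rows, so rows that do not move let the fingers close. It gives the time, the measured TCP pose, the force and the opening at its end, in the units of the state.
- read_state(): the state, without advancing time (a new reading comes with each control period).
- snapshot(name): name is "side" or "top" or "wrist"; returns the picture (400x640x3 uint8, red, green, blue); there is no depth.
- camera_params(name): a dict with "vertical_fov" (degrees; the focal length in pixels is half the picture's height over the tangent of half this angle, whatever the lens; pixels are square), "cx", "cy" (the principal point, pixels), "D" ([k1, k2, p1, p2, k3] as OpenCV has them; the pictures are not rectified), "extrinsics" (4x4, takes a point from world to camera coordinates). Camera axes: x right, y down, z forward; pixel columns grow to the right and rows downward; lengths in mm; the calibration is good to about 2 mm. A picture is of the moment at which its call begins: read the wrist's pose just before it. camera_params takes no time and is no camera call; for the wrist camera it gives the pose at the moment of the call.
- close_job(): hands the job in, once; it reports no verdict.
The state is a dict: "clock": time; "joint_positions": joint angles; "qd": joint speeds; "joint_torque": joint torques, N m; "tcp_pos": TCP position; "tool_rot": TCP orientation; "contact_force": force on the tool from outside, world axes, zero at the start; "ft_torque": the same for the moment, N m; "opening": opening from 0.0 (shut) to 1.0 (fully open).
Only numpy, scipy, OpenCV 4.12 (cv2) and the standard library are available. Lean on these libraries where they do the work, as an engineer would, in place of code of your own. Each camera call takes 0.05 s, during which the arm holds its last target.

## Task

With your fingertips, push the wooden block along its lane in the jig until it sits against the wooden fence that closes the lane's end. Then push the slide lever toward the lane, past its first detent, all the way to its second stop, so that its tongue locks the block in. Do not lift the block, and leave the other things on the table where they are.

Things in the scene. Friction and masses are not known exactly. Their poses are not given: they have to be found in the camera images.
- jig: Workholding jig fixed to the table. Origin at table height under the lane's middle line; x runs along the lane toward the fence, y to its left, z up. Plywood base x -130..+120, y -148..+52 mm, its top (lane floor) at z = 12 mm. Lane 49 mm wide between two aluminium rails 10 mm wide, tops at z = 28 mm, from x = -90 to +95, the right one with a gap at x -36..-16 for the lever's tongue.
- fence_face (a point): Middle of the face, toward the lane, of the wooden fence across the lane's +x end (jig x = +95 mm, 30 mm above the table). The fence is 85 mm wide and 16 mm thick, its top 48 mm above the table. Axes like the jig's. Mind the grey drawer cabinet, 225 mm high, close on the robot's left: a wide upper arm can strike it; fingers leaning with the tips toward the fence (up to 30 degrees) let the arm stay turned to the right.
- housing_top (a point): Middle of the top of the grey lever housing on the jig's right (-y) side, 37 mm above the table. The housing covers jig x -50..-10, y -140..-35 mm and has a slot along y in which the lever runs; three small pins beside the slot mark the lever's three places. Axes like the jig's.
- block_mid (a point): Centre of the wooden block, 110 x 45 x 40 mm high, loose in the lane with its long side (its own y axis) along jig x; centre 32 mm, top 52 mm above the table. It starts 40 to 70 mm short of the fence; against the fence its centre is at jig x = +40 mm. It slides easily (1 to 2 N) and stops dead at the fence.
- lever_grip (a point): Middle of the lever's black upright paddle: 30 mm wide (jig x), 10 mm thick (jig y), 46 to 88 mm above the table; this point at 68 mm. Axes like the jig's. At jig x = -26 mm it slides along +y from y = -108 (home) past -85 (first detent) to -61 mm (second stop). Push its outer face, the one away from the lane; only the housing, 37 mm high, and the base lie below.
- tongue_tip (a point): End of the lever's steel tongue, 16 mm wide (jig x -34..-18), 13 to 27 mm above the table; at home it is inside the housing at jig y = -26 mm. It moves with the lever, out across the lane behind the block; if the block is more than 3 mm short of the fence the tongue hits it. Axes like the jig's.
- lever (a joint): Travel of the lever in m: 0 home, 0.023 first detent, 0.047 second stop (hard end stop). A spring detent holds it at each: 5 to 7 N takes it out of home and as much out of the first detent. Past about 0.012 and 0.036 it snaps on to within 2 mm of the next place; let go well before, it falls back.
- packing_tape: roll of brown packing tape lying flat, 112 mm across, 48 mm high, beyond the fence end of the jig; a bystander; origin at the centre of its underside
- small_box_0: small parts carton 72x104x52 mm, to the left of the jig; a bystander; origin at the centre of its underside
- rivet_tub: pale plastic tub with rivets, 87 mm across, 57 mm high, beyond the jig; a bystander; origin at the centre of its underside
- pliers: pliers 56x165x12 mm lying flat, farther to the left; a bystander; origin at the centre of its underside
- block_a: The same wooden block; origin at the centre of its underside
There are look-alikes about, which are no part of the job. What is shaped like the block_a but green or turquoise is not meant.

How it is judged (in metres and radians):
On the way, in this order (a step that is already met when the one before it is completed fails the run):
1. the block is pushed home against the fence, the lever still at its home place (x of block_mid in the frame of jig above 0.036 m and value of joint lever below 0.012 m), for 0.2 s.
2. the lever is slid past its first detent to its second stop (value of joint lever above 0.043 m), for 0.2 s.
At the end, for the whole second after the job is handed in: The block lies in the lane within 4 mm of the fence, and the lever stands within 4 mm of its second stop (joint above 0.043), both at rest (x of block_mid in the frame of jig above 0.036 m and z of block_mid in the frame of jig below 0.037 m and value of joint lever above 0.043 m and velocity of joint lever below 0.01 m/s and linear speed of block_a below 0.02 m/s); the robot touches nothing.
It fails at once if the block is lifted (its centre more than 10 mm above where it lies) (height (world z) of block_mid above 0.042 m).
It fails at once if the tape roll is moved more than 15 mm (distance of packing_tape from where it was at the start of the episode above 0.015 m).
It fails at once if the carton is moved more than 15 mm (distance of small_box_0 from where it was at the start of the episode above 0.015 m).
It fails at once if the rivet tub is moved more than 15 mm (distance of rivet_tub from where it was at the start of the episode above 0.015 m).
It fails at once if the pliers is moved more than 15 mm (distance of pliers from where it was at the start of the episode above 0.015 m).
It also fails if it takes over 40 s, if anything falls off the work surface, if the arm or the gripper's body presses on something with over 40 N, if the wrist force passes 120 N, or if a joint passes its speed limit or range.

## Working session

There is one attempt and no reset: what is moved stays moved. The work goes in short steps, Python scripts to look and compute and a shell command to move; the robot and the scene stay as the last step left them, time stands still between calls to the robot, and variables do not carry over. Pictures are saved under pics/ and viewed, and the job is handed in when it is done.

```bash
ls; mkdir -p pics; python3 - <<'E'
from cell import *
import cv2
print(read_state())
for n in ("side","top","wrist"):
    p=camera_params(n); print(n,p)
    cv2.imwrite(f"pics/{n}0.png",snapshot(n)[:,:,::-1])
E
```

```text
pics
{'clock': 0.0, 'joint_positions': array([ 1.58374936e+00,  4.08164605e-02,  8.38031143e-02, -4.88314645e-04,
       -1.61549565e+00, -3.33699533e-01]), 'qd': array([-0.00087622,  0.00098017,  0.00033529, -0.0005662 , -0.00049912,
       -0.00021469]), 'joint_torque': array([ 4.99669477e-04, -3.68200135e+01,  3.47411048e+01,  6.93217009e+00,
       -5.42892420e-03,  1.39195927e-05]), 'tcp_pos': array([188.97510125, 569.11424046, 230.26715926]), 'tool_rot': array([ 3.09953589e+00, -5.01354496e-01, -2.90700074e-04]), 'contact_force': array([-0.6663941 , -0.33337211,  0.36911707]), 'ft_torque': array([ 0.03606452, -0.03464628, -0.01005234]), 'opening': 1.0012145797106589}
side {'vertical_fov': 42.67970242328679, 'cx': 312.17033135432706, 'cy': 198.6343901147449, 'D': array([-0.09918834,  0.        ,  0.        ,  0.        ,  0.        ]), 'extrinsics': array([[ 9.02591278e-01, -4.29901421e-01,  2.26661207e-02,
        -5.14058361e+02],
       [-1.61339748e-01, -3.86612219e-01, -9.08020086e-01,
         8.87339578e+01],
       [ 3.99122125e-01,  8.15914064e-01, -4.18313004e-01,
    
[... 446 characters left out ...]
+02],
       [ 2.06643398e-01, -1.60061703e-02, -9.78285392e-01,
         1.17756441e+03],
       [ 0.00000000e+00,  0.00000000e+00,  0.00000000e+00,
         1.00000000e+00]])}
wrist {'vertical_fov': 61.17969489567357, 'cx': 320.6496759275121, 'cy': 202.53711266164547, 'D': array([0.01576583, 0.        , 0.        , 0.        , 0.        ]), 'extrinsics': array([[-3.15391106e-01, -9.48959628e-01,  2.01878444e-03,
         5.99181504e+02],
       [-9.02884710e-01,  3.00731379e-01,  3.07180466e-01,
        -3.96085875e+01],
       [-2.92108972e-01,  9.50592571e-02, -9.51649140e-01,
         3.79187834e+02],
       [ 0.00000000e+00,  0.00000000e+00,  0.00000000e+00,
         1.00000000e+00]])}
```

View pics/top0.png

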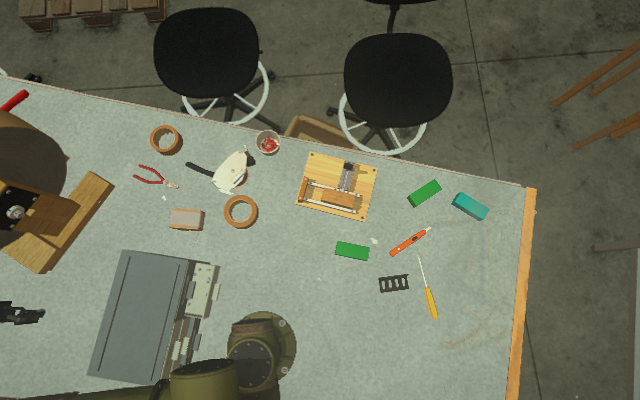

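View pics/side0.png

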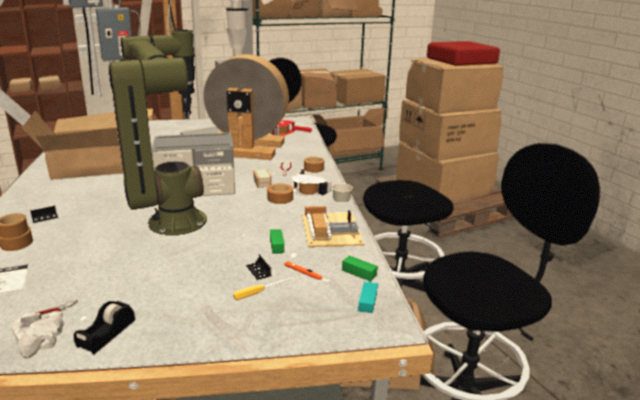

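View pics/wrist0.png

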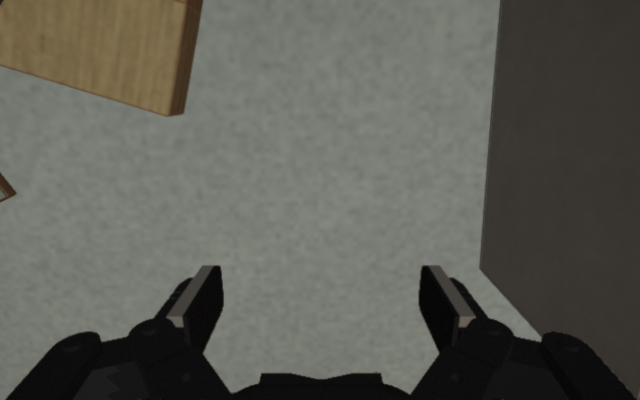

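```bash
python3 - <<'E'
import cv2
im=cv2.imread("pics/top0.png")
cv2.imwrite("pics/crop0.png",cv2.resize(im[130:240,215:395],None,fx=4.4,fy=4.4,interpolation=cv2.INTER_CUBIC))
E
```

```text
(no output)
```

View pics/crop0.png

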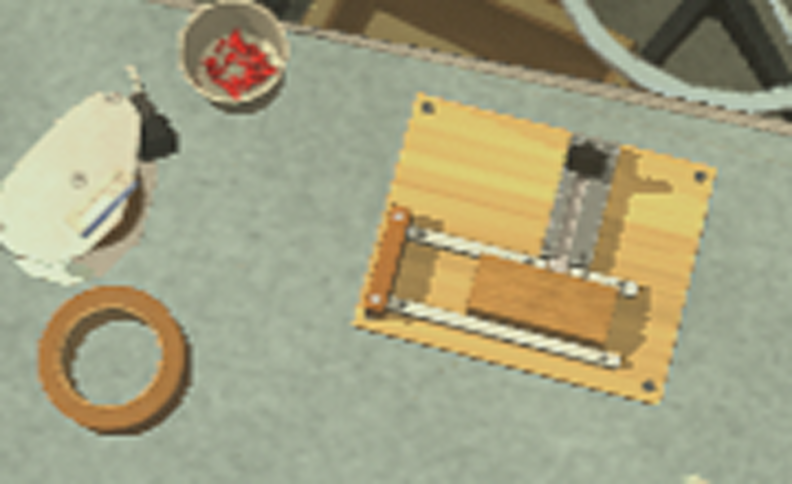

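```bash
cat > h.py <<'E'
import numpy as np, cv2
from scipy.optimize import least_squares
def K(p):
    f=200/np.tan(np.radians(p["vertical_fov"])/2)
    return np.array([[f,0,p["cx"]],[0,f,p["cy"]],[0,0,1.]])
def proj(p,X):
    E=p["extrinsics"]
    return cv2.projectPoints(np.float64(X).reshape(-1,1,3),cv2.Rodrigues(E[:3,:3])[0],E[:3,3],K(p),p["D"])[0].reshape(-1,2)
def ray(p,uv,z):
    n=cv2.undistortPoints(np.float64(uv).reshape(-1,1,2),K(p),p["D"]).reshape(-1,2)
    E=p["extrinsics"];R=E[:3,:3];c=-R.T@E[:3,3]
    d=np.c_[n,np.ones(len(n))]@R
    return c+d*((z-c[2])/d[:,2])[:,None]
def j2w(j,X):
    X=np.float64(X).reshape(-1,3);c,s=np.cos(j[2]),np.sin(j[2])
    return np.c_[j[0]+c*X[:,0]-s*X[:,1],j[1]+s*X[:,0]+c*X[:,1],X[:,2]]
def w2j(j,X):
    X=np.float64(X).reshape(-1,3);c,s=np.cos(j[2]),np.sin(j[2]);d=X[:,:2]-j[:2]
    return np.c_[c*d[:,0]+s*d[:,1],-s*d[:,0]+c*d[:,1],X[:,2]]
def fit(p,X,uv,j0):
    r=least_squares(lambda j:(proj(p,j2w(j,X))-uv).ravel(),j0,x_scale=[100,100,1])
    return r.x,r.fun.reshape(-1,2)
E
python3 - <<'E'
from cell import *
from h import *
p=camera_params("top")
o=lambda a:(np.float64(a)+.5)/4.4-.5+[215,130]
uv=o([(418,93),(718,168),(658,403),(355,325)])
X=[(120,-148,12),(-130,-148,12),(-130,52,12),(120,52,12)]
print(ray(p,uv,12))
j,r=fit(p,X,uv,[600,-100,1.8]);print(j,np.degrees(j[2]),r)
# block top corners
b=ray(p,o([(480,255),(619,292),(607,343),(468,306)]),52);print(w2j(j,b), w2j(j,b).mean(0))
print("lever",w2j(j,ray(p,o([(588,158)]),88)))
print("tape etc",ray(p,o([(115,360),(234,52),(120,180)]),40))
for n,x in dict(fence=(95,0,30),home=(-26,-113,68),jigin=(-26,-20,68)).items(): print(n,j2w(j,x))
E
```

```text
[[ 645.88530576 -202.99156218   12.        ]
 [ 563.5795223  -438.56013724   12.        ]
 [ 377.95484816 -370.32965985   12.        ]
 [ 458.40103152 -139.06536282   12.        ]]
[ 467.9299509  -267.10790563    1.23325799] 70.66047787025992 [[-0.05809759 -0.37861459]
 [ 0.03286168 -0.26178137]
 [ 0.71210854  0.56749132]
 [-0.6969443  -0.00337085]]
[[ 35.07061794 -19.12573965  52.        ]
 [-75.10592132 -18.11777163  52.        ]
 [-75.57383085  22.78936027  52.        ]
 [ 33.86078279  21.99977498  52.        ]] [-20.43708786   1.88640599  52.        ]
lever [[ -26.37146509 -104.35890001   88.        ]]
tape etc [[440.15020297  44.67096138  40.        ]
 [681.87832298 -59.00210582  40.        ]
 [582.9834253   35.55604418  40.        ]]
fence [[ 499.39065817 -177.46849522   30.        ]]
home [[ 565.94337181 -329.06248029   68.        ]]
jigin [[ 478.19110689 -298.26410369   68.        ]]
```

```bash
python3 - <<'E'
import cv2,numpy as np
im=cv2.imread("pics/top0.png");s=cv2.imread("pics/side0.png")
a=cv2.resize(im[230:400,80:320],None,fx=2.2,fy=2.2,interpolation=cv2.INTER_CUBIC)
b=cv2.resize(s[20:250,80:330],None,fx=1.62,fy=1.62,interpolation=cv2.INTER_CUBIC)
h=max(a.shape[0],b.shape[0])
pad=lambda x:cv2.copyMakeBorder(x,0,h-x.shape[0],0,0,cv2.BORDER_CONSTANT)
r=np.hstack([pad(a),pad(b)]);print(r.shape)
cv2.imwrite("pics/arm0.png",cv2.resize(r,(800,int(r.shape[0]*800/r.shape[1]))))
E
```

```text
(374, 933, 3)
```

View pics/arm0.png

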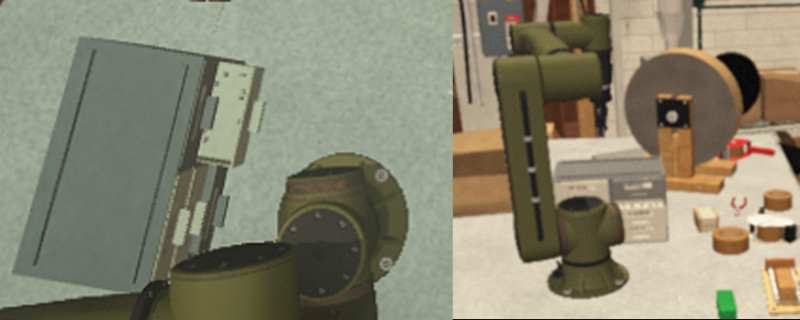

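```bash
python3 - <<'E'
from cell import *
from h import *
p=camera_params("top")
print(ray(p,[(125,250),(191,261),(162,384),(87,375)],225))
print(ray(p,[(220,264),(220,290),(205,318)],110), ray(p,[(262,350),(295,345)],10))
print("base px",proj(p,[(0,0,0),(0,0,200),(-150,0,200),(-150,0,600),(189,0,600)]))
s=camera_params("side")
print(proj(s,[(0,0,0),(0,0,200),(-150,0,200),(-150,0,600),(189,569,230)]))
# shoulder tests
for z in (150,200,250,300): print(z,proj(s,[(-150,-60,z)]),proj(p,[(-150,-60,z)]))
E
```

```text
[[322.2966111  331.48165312 225.        ]
 [277.11136737 150.26651953 225.        ]
 [-28.9968158  225.0303578  225.        ]
 [  9.57030804 416.10325375 225.        ]]
[[268.02853596 100.22046756 110.        ]
 [190.52103275 101.90385881 110.        ]
 [113.41158399 147.98076361 110.        ]] [[  -7.22556016   -1.61273344   10.        ]
 [  -0.87136415 -107.36296477   10.        ]]
base px [[261.85039027 347.01088476]
 [250.92480833 361.54068795]
 [253.09218279 424.22989447]
 [207.60439368 532.21201269]
 [205.81191598 297.69927111]]
[[177.58552698 221.86568691]
 [172.84150562 173.23922234]
 [130.90171261 179.33328063]
 [116.93282548  66.02613113]
 [188.09265094 119.74624368]]
150 [[134.94099998 198.61399998]] [[278.28126027 414.77136331]]
200 [[133.20611053 185.49004074]] [[276.30193627 422.073307  ]]
250 [[131.45625256 172.06083433]] [[274.10445934 430.18177409]]
300 [[129.69270773 158.32167637]] [[271.65048431 439.23883233]]
```

Candidates for the block: the wooden block at top px (337,197) between the two white rails of the jig, and look-alikes green (424,193), green (352,250) and turquoise (470,206). The crop shows the natural wood block lying in the lane, at jig x ≈ -20 and with the rail gap and lever on its right, so that one is chosen. The lever paddle is at px (348,166).

Next I swing the arm round at a constant radius, with the fingers closing on the way.

```bash
python3 -m creep '[[0,0,0,-45,0,0,0],[0,0,0,-45,0,0,0],[0,40,2,0,0,0,0.07],[0,48,2,0,0,0,0.08],[0,48,2,0,0,0,0.08],[0,48,2,0,0,0,0.08],[0,48,2,0,0,0,0.08],[0,48,2,0,0,0,0.08]]'; python3 - <<'E'
from cell import *
s=read_state();print(s["joint_positions"],s["tcp_pos"],s["tool_rot"],s["opening"])
E
```

```text
clock: 0.95
tcp_pos: [426.5, 418.6, 317.8]
tool_rot: [2.884, -1.214, 0.002]
contact_force: [0.3, 0.4, 0.1]
opening: -0.001
[ 1.11234943  0.07124502  0.27467605  0.00204805 -1.7866315  -0.33799076] [426.483068   418.59444374 317.8068097 ] [ 2.88398976e+00 -1.21400418e+00  1.96034791e-03] -0.0010631945150492276
```

```bash
python3 -m creep '[[0,48,6,0,0,0,0.08],[0,48,6,0,0,0,0.08],[0,48,6,0,0,0,0.08],[0,48,6,0,0,0,0.08],[0,48,6,0,0,0,0.08],[0,48,4,0,0,0,0.085],[0,48,2,0,0,0,0.085],[0,48,2,0,0,0,0.085]]'; python3 - <<'E'
from cell import *
import cv2
s=read_state();print(s["joint_positions"],s["tcp_pos"],s["tool_rot"],s["opening"])
cv2.imwrite("pics/top1.png",snapshot("top")[:,:,::-1])
E
```

```text
clock: 1.75
tcp_pos: [573.1, 52.2, 316.2]
tool_rot: [2.306, -2.104, 0.005]
contact_force: [1.5, 0.6, -0.4]
opening: -0.001
[ 0.44596729  0.01282198  0.20835557  0.0106679  -1.78386107 -0.35251006] [573.07148695  52.1824042  316.22709378] [ 2.30558892 -2.10415982  0.00479807] -0.0014454823369108782
```

View pics/top1.png

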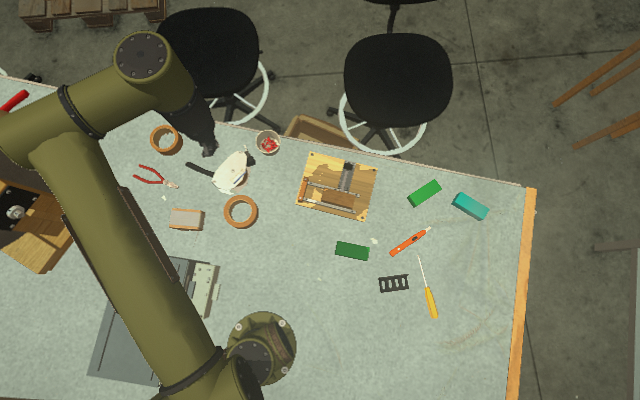

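```bash
python3 -m creep '[[0,48,2,0,0,0,0.085],[0,48,2,0,0,0,0.085],[0,48,2,0,0,0,0.085],[0,48,2,0,0,0,0.085],[0,48,2,0,0,0,0.085]]'; python3 - <<'E'
from cell import *
import cv2
s=read_state();print(s["joint_positions"],s["tcp_pos"],s["tool_rot"],s["joint_torque"])
cv2.imwrite("pics/top2.png",snapshot("top")[:,:,::-1])
E
```

```text
clock: 2.3
tcp_pos: [540.1, -190.1, 318.1]
tool_rot: [1.779, -2.56, 0.009]
contact_force: [0.4, -0.2, 0.3]
opening: -0.007
[ 0.02344151  0.00300832  0.19906978  0.01831906 -1.78380507 -0.37577562] [ 540.05316103 -190.06986864  318.05131427] [ 1.7792135  -2.55997457  0.00869472] [ 4.54453245e+00 -3.52481246e+01  3.42821360e+01  6.84460491e+00
 -1.60380760e-01  3.01125564e-02]
```

View pics/top2.png

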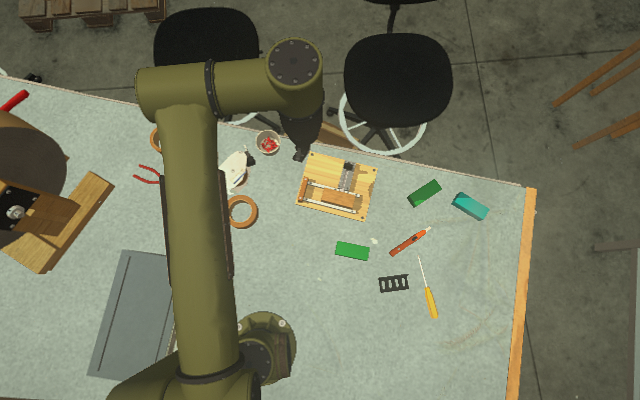

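```bash
cat > go.py <<'E'
import sys
from cell import *
from h import *
from scipy.spatial.transform import Rotation as Ro
J=np.array([467.93,-267.11,1.23326])
try: J=np.load("J.npy")
except OSError: pass
def delta(x,y,z,tilt,J=J,show=True):
    s=read_state();R=Ro.from_rotvec(s["tool_rot"])
    t=np.radians(tilt);Rj=Ro.from_euler("z",J[2])
    # tool x=-xj ; y=yj ; z=-z ; tilt tips toward +xj
    zt=np.array([np.sin(t),0,-np.cos(t)]);yt=np.array([0,1.,0]);xt=np.cross(yt,zt)
    T=Rj*Ro.from_matrix(np.c_[xt,yt,zt])
    p=j2w(J,[x,y,z])[0]
    d=R.inv().apply(p-s["tcp_pos"]);w=(R.inv()*T).as_rotvec()
    print("jig now",w2j(J,s["tcp_pos"])[0].round(1),"shift",d.round(1),"|",np.linalg.norm(d).round(1),"turn",w.round(3),"|",np.degrees(np.linalg.norm(w)).round(1),"in final axes",T.inv().apply(p-s["tcp_pos"]).round(1))
    print("q",s["joint_positions"].round(3),"F",s["contact_force"].round(1),"t",s["clock"])
if __name__=="__main__": delta(*map(float,sys.argv[1:5]))
E
python3 go.py -140 -20 220 25
```

```text
jig now [ 90.4 -42.1 319. ] shift [228.4  14.8 104.9] | 251.8 turn [ 0.003 -0.461 -0.03 ] | 26.5 in final axes [250.7  22.1  -7.6]
q [ 0.014  0.002  0.199  0.021 -1.785 -0.376] F [-0.8 -0.3  1.8] t 2.35
```

```bash
python3 -m creep '[[0,48,3,0,0,-0.08,0],[0,48,3,0,0,-0.08,0],[0,48,3,0,0,-0.1,-0.01],[0,48,3,0,0,-0.1,-0.01],[0,30,3,0,0,-0.1,-0.01]]'; python3 go.py -140 -20 220 25
```

```text
clock: 2.85
tcp_pos: [450.1, -389.4, 289.1]
tool_rot: [-1.611, 2.23, 0.36]
contact_force: [1.1, -0.1, 0.2]
opening: -0.003
jig now [-121.3  -23.7  289.1] shift [46.8  4.5 54.1] | 71.7 turn [0.001 0.012 0.018] | 1.2 in final axes [46.2  3.7 54.7]
q [-0.657  0.218  0.477 -0.457 -1.943  0.193] F [ 1.1 -0.1  0.2] t 2.85
```

```bash
python3 - <<'E'
from cell import *
import cv2,pickle
p=camera_params("wrist");im=snapshot("wrist")[:,:,::-1]
pickle.dump(p,open("w1.pkl","wb"))
cv2.imwrite("pics/w1.png",im)
E
```

```text
(no output)
```

View pics/w1.png

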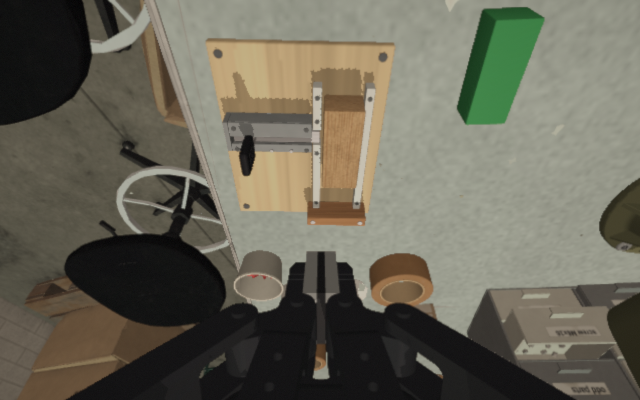

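```bash
python3 - <<'E'
import cv2
im=cv2.imread("pics/w1.png")
cv2.imwrite("pics/w1c.png",cv2.resize(im[30:235,195:405],None,fx=2.9,fy=2.9,interpolation=cv2.INTER_CUBIC))
E
```

```text
(no output)
```

View pics/w1c.png

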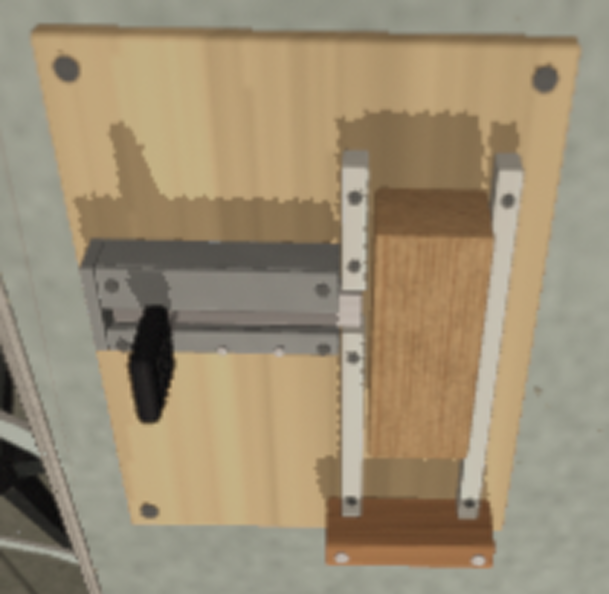

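```bash
python3 - <<'E'
from h import *
import pickle
p=pickle.load(open("w1.pkl","rb"))
o=lambda a:(np.float64(a)+.5)/2.9-.5+[195,30]
X=[(-130,-148,12),(-130,52,12),(120,-148,12),(-90,-34.5,28),(-90,-24.5,28),(-90,24.5,28),(-90,34.5,28),(95,-42.5,48),(95,42.5,48),(111,-42.5,48),(111,42.5,48)]
uv=o([(37,36),(578,46),(133,524),(343,167),(369,167),(497,170),(522,170),(327,542),(494,545),(326,566),(492,567)])
j,r=fit(p,X,uv,[468,-267,1.233]);print(j);print(r.round(1))
b=w2j(j,ray(p,o([(372,235),(494,237),(370,455),(467,460)]),52));print(b,b.mean(0))
print("cam",w2j(j,-(p["extrinsics"][:3,:3].T@p["extrinsics"][:3,3])))
print("paddle top 88",w2j(j,ray(p,o([(132,420),(158,420),(166,365),(145,310),(166,312)]),88)))
print("paddle bottom proj",((proj(p,j2w(j,[(-26,-108,88),(-41,-113,88),(-11,-113,88),(-11,-103,88),(-41,-103,88)]))-[195,30])*2.9).round(0))
np.save("J.npy",j)
E
```

```text
[ 467.08432497 -267.13003998    1.23379665]
[[-3.9 -1. ]
 [ 2.  -0.6]
 [-0.8  1. ]
 [-0.3  0.1]
 [-0.1  0.2]
 [ 0.7 -0. ]
 [ 1.2  0.1]
 [-0.7  1.5]
 [ 1.3  1.4]
 [-0.2  0.8]
 [ 0.8  1.4]]
[[-75.29458406 -22.9460508   52.        ]
 [-75.32663945  22.0807109   52.        ]
 [ 31.8233352  -21.62349203  52.        ]
 [ 33.85045259  21.69542264  52.        ]] [-21.23685893  -0.19835232  52.        ]
cam [[-253.68849306  -26.19522936  382.25924596]]
paddle top 88 [[ -15.07157749 -113.82820625   88.        ]
 [ -15.28812184 -103.84394393   88.        ]
 [ -41.1528764   -97.56388684   88.        ]
 [ -64.45716722 -101.97534373   88.        ]
 [ -63.79856382  -94.74159233   88.        ]]
paddle bottom proj [[142. 397.]
 [123. 364.]
 [135. 427.]
 [161. 428.]
 [150. 364.]]
```

```bash
python3 go.py -112 0 110 25
```

```text
jig now [-126.9  -22.3  283.9] shift [ 62.9  21.9 162.8] | 175.9 turn [0.005 0.019 0.007] | 1.2 in final axes [ 59.9  22.3 163.9]
q [-0.669  0.227  0.477 -0.461 -1.945  0.196] F [-1.8  3.  -5.4] t 2.9
```

```bash
python3 -m creep '[[0,15,5.5,41,0.001,0.01,0.003],[0,15,5.5,41,0,0.008,0],[0,15,5.5,41,0,0,0],[0,15,5.5,41,0,0,0],[0,0,0,0,0,0,0]]'; python3 go.py -106 0 36 25
```

```text
clock: 3.4
tcp_pos: [425.3, -375.8, 99.6]
tool_rot: [-1.589, 2.261, 0.364]
contact_force: [0.1, 0.5, -0.9]
opening: 0.004
jig now [-116.4    3.5   99.6] shift [17.6 -3.9 62. ] | 64.5 turn [ 0.004  0.003 -0.009] | 0.6 in final axes [17.5 -3.5 62. ]
q [-0.653  0.183  0.083 -0.416 -1.616  0.319] F [ 0.1  0.5 -0.9] t 3.4
```

```bash
python3 -m creep '[[0,9,-2,31,0.004,0.003,-0.009],[0,8,-2,30,0,0,0],[0,0,0,0,0,0,0]]'; python3 go.py -36 0 36 25
```

```text
clock: 3.7
tcp_pos: [434.5, -369.3, 41.5]
tool_rot: [-1.602, 2.254, 0.346]
contact_force: [-0.1, -0.0, 0.3]
opening: -0.001
jig now [-107.2   -3.1   41.5] shift [-62.4   3.   34.8] | 71.5 turn [-0.004 -0.004  0.003] | 0.4 in final axes [-62.2   3.1  35.1]
q [-0.633  0.216  0.014 -0.415 -1.505  0.354] F [-0.1 -0.   0.3] t 3.7
```

```bash
python3 -m creep '[[0,-7,2,7,0,0,0],[0,-8,1,6,0,0,0],[0,-9,0,4.2,0,0,0],[0,-9,0,4.2,0,0,0],[0,-9,0,4.2,0,0,0],[0,-9,0,4.2,0,0,0],[0,0,0,0,0,0,0]]'; python3 go.py -25 0 36 25
```

```text
clock: 4.4
tcp_pos: [456.7, -311.6, 46.8]
tool_rot: [-1.607, 2.251, 0.326]
contact_force: [-0.0, 0.2, 0.0]
opening: 0.002
jig now [-45.4  -4.9  46.8] shift [-14.2   5.   18.2] | 23.6 turn [-0.016 -0.01   0.01 ] | 1.2 in final axes [-13.9   4.9  18.4]
q [-0.531  0.124 -0.075 -0.424 -1.454  0.268] F [-0.   0.2  0. ] t 4.4
```

```bash
python3 - <<'E'
from cell import *
import cv2,pickle
p=camera_params("wrist");im=snapshot("wrist")[:,:,::-1]
pickle.dump(p,open("w2.pkl","wb"))
cv2.imwrite("pics/w2.png",im)
E
```

```text
(no output)
```

View pics/w2.png

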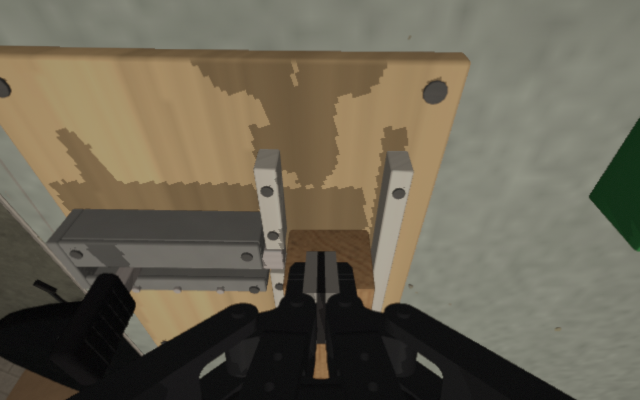

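```bash
python3 - <<'E'
from h import *
import pickle
p=pickle.load(open("w2.pkl","rb"));J=np.load("J.npy")
print(w2j(J,ray(p,[(289,231),(368,231)],12)),w2j(J,ray(p,[(289,262),(371,262)],52)))
E
python3 -m creep '[[0,8,2.5,-4,0,0,0],[0,0,2,0,0,0,0]]'; python3 go.py -52 0 36 25
```

```text
[[-34.81796342 -23.6478498   12.        ]
 [-35.77715885  21.03029469  12.        ]] [[-58.28533636 -18.73100905  52.        ]
 [-59.18595836  16.63681182  52.        ]]
clock: 4.65
tcp_pos: [448.8, -319.8, 47.1]
tool_rot: [-1.608, 2.251, 0.326]
contact_force: [-0.2, -0.9, 0.1]
opening: -0.0
jig now [-55.7  -0.2  47.1] shift [ 1.2  0.4 11.6] | 11.7 turn [-0.015 -0.011  0.01 ] | 1.2 in final axes [ 1.3  0.2 11.6]
q [-0.55   0.126 -0.073 -0.422 -1.461  0.285] F [-0.2 -0.9  0.1] t 4.65
```

```bash
python3 -m creep '[[0,4.5,0,10,-0.015,-0.011,0.01],[0,0,0,0,0,0,0]]'; python3 go.py -25 0 34 25
```

```text
clock: 4.85
tcp_pos: [448.2, -320.4, 34.9]
tool_rot: [-1.596, 2.256, 0.357]
contact_force: [1.4, 0.4, -1.1]
opening: -0.0
jig now [-56.5   0.2  34.9] shift [-28.2  -0.1  14.2] | 31.5 turn [ 0.001  0.001 -0.002] | 0.2 in final axes [-28.2  -0.2  14.2]
q [-0.557  0.155 -0.065 -0.429 -1.464  0.288] F [ 1.4  0.4 -1.1] t 4.85
```

```bash
python3 -m creep '[[0,-9,0,5,0,0,0],[0,-8,0,5,0,0,0]]'; python3 go.py -25 0 34 25
```

```text
clock: 5.05
tcp_pos: [454.5, -302.3, 31.9]
tool_rot: [-1.593, 2.259, 0.359]
contact_force: [-1.1, -0.6, 1.3]
opening: 0.001
jig now [-37.3   0.3  31.9] shift [-12.1  -0.2   3.4] | 12.5 turn [ 0.001  0.001 -0.006] | 0.3 in final axes [-12.1  -0.3   3.4]
q [-0.524  0.135 -0.092 -0.433 -1.445  0.259] F [-1.1 -0.6  1.3] t 5.05
```

```bash
python3 -m creep '[[0,-7,0,3,0,0,0],[0,-4,0,1.5,0,0,0]]'; python3 go.py -25 0 34 25;python3 -m creep '[[0,-2,0,1,0,0,0]]'; python3 go.py -25 0 34 25
```

```text
clock: 5.25
tcp_pos: [459.0, -289.1, 32.4]
tool_rot: [-1.594, 2.258, 0.359]
contact_force: [0.1, -1.5, 0.3]
opening: 0.004
jig now [-23.4   0.4  32.4] shift [ 0.8 -0.4 -2.2] | 2.3 turn [ 0.002  0.001 -0.005] | 0.3 in final axes [ 0.8 -0.4 -2.2]
q [-0.501  0.119 -0.108 -0.435 -1.436  0.239] F [ 0.1 -1.5  0.3] t 5.25
clock: 5.35
tcp_pos: [459.3, -288.3, 32.7]
tool_rot: [-1.597, 2.261, 0.355]
contact_force: [-4.8, -13.7, -1.6]
opening: -0.003
jig now [-22.6   0.4  32.7] shift [ 1.6 -0.4 -2.2] | 2.8 turn [ 0.002 -0.003 -0.004] | 0.3 in final axes [ 1.6 -0.4 -2.2]
q [-0.496  0.115 -0.111 -0.432 -1.433  0.235] F [ -4.8 -13.7  -1.6] t 5.35
```

The force jumped from 1.5 N to 14 N at TCP x = -22.6, so the block is against the fence. I'll dwell there, then retreat upward.

```bash
python3 -m creep '[[0,0,0,0,0,0,0],[0,0,0,0,0,0,0],[0,0,0,0,0,0,0],[0,8,0,-3,0,0,0],[0,12,0,-8,0,0,0],[0,-5,-10,-45,0,0,0],[0,-10,-30,-35,0,0,0],[0,0,-30,0,0,0,0],[0,0,0,0,0,0,0]]'; python3 - <<'E'
from cell import *
import cv2,pickle
p=camera_params("wrist");im=snapshot("wrist")[:,:,::-1]
pickle.dump(p,open("w3.pkl","wb"))
cv2.imwrite("pics/w3.png",im)
E
python3 go.py -26 -145 120 25
```

```text
clock: 6.25
tcp_pos: [510.4, -357.0, 115.6]
tool_rot: [-1.596, 2.261, 0.358]
contact_force: [-0.8, 0.9, -1.6]
opening: -0.0
jig now [-71.1 -69.9 116.7] shift [-42.6 -75.   15.8] | 87.7 turn [ 0.002 -0.003 -0.005] | 0.3 in final axes [-42.2 -75.1  16. ]
q [-0.552  0.269  0.219 -0.423 -1.617  0.211] F [-0.7 -0.5  0.4] t 6.3
```

View pics/w3.png

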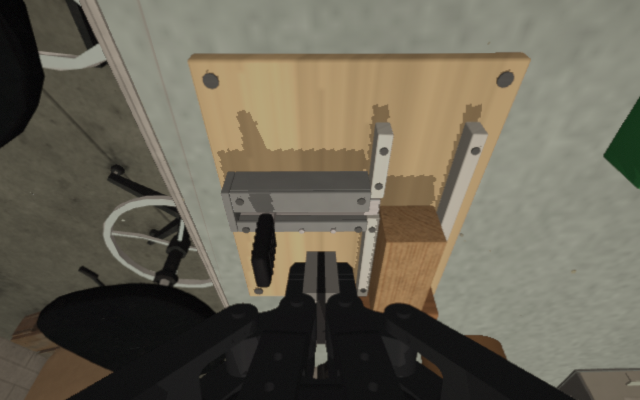

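```bash
python3 - <<'E'
from h import *
import pickle
p=pickle.load(open("w3.pkl","rb"));J=np.load("J.npy")
print(w2j(J,ray(p,[(380,240),(444,240)],52)),w2j(J,ray(p,[(382,207),(442,207)],12)))
print(proj(p,j2w(J,[(-41,-113,46),(-41,-103,46),(-41,-113,88),(-11,-113,88),(-41,-103,88)])).round())
E
```

```text
[[-18.53372718 -28.48666898  52.        ]
 [-18.18838411  17.03634556  52.        ]] [[-12.90200755 -20.86126002  12.        ]
 [-12.52015739  27.70929137  12.        ]]
[[258. 212.]
 [273. 212.]
 [249. 262.]
 [256. 291.]
 [266. 262.]]
```

```bash
python3 -m creep '[[0,-10,-40,-5,0,0,0],[0,-19,-38,10,0,0,0],[0,-18,0,8,0,0,0],[0,0,0,0,0,0,0]]';python3 go.py -20 -145 62 25
```

```text
clock: 6.7
tcp_pos: [596.8, -339.3, 119.5]
tool_rot: [-1.591, 2.267, 0.367]
contact_force: [-1.1, -1.5, -0.1]
opening: 0.0
jig now [ -25.2 -146.3  119.5] shift [19.5  0.6 54.3] | 57.7 turn [ 0.009 -0.001 -0.012] | 0.8 in final axes [19.6  1.3 54.3]
q [-0.467  0.404  0.394 -0.431 -1.625  0.111] F [-1.1 -1.5 -0.1] t 6.7
```

```bash
python3 -m creep '[[0,10,0.5,28,0.009,0,-0.012],[0,9,0.5,27,0,0,0],[0,0,0,0,0,0,0]]';python3 go.py -20 -81 62 25;  python3 - <<'E'
from cell import *
import cv2
cv2.imwrite("pics/w4.png",snapshot("wrist")[:,:,::-1])
E
```

```text
clock: 7.0
tcp_pos: [595.1, -334.1, 61.5]
tool_rot: [-1.601, 2.254, 0.351]
contact_force: [-0.3, -1.0, -0.5]
opening: 0.001
jig now [ -20.9 -143.    61.5] shift [-1.1 62.  -0.2] | 62.0 turn [-0.002 -0.002  0.002] | 0.2 in final axes [-1.  62.  -0.1]
q [-0.462  0.414  0.3   -0.431 -1.519  0.163] F [-0.3 -1.  -0.5] t 7.0
```

View pics/w4.png

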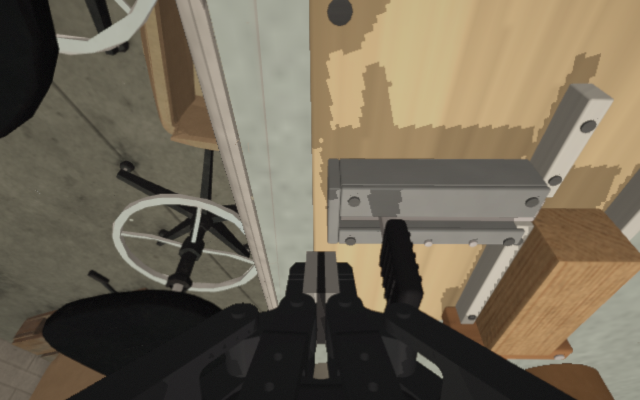

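```bash
python3 -m creep '[[0,0,8,0,0,0,0],[0,0,6,0,0,0,0],[0,0,5,0,0,0,0],[0,0,5,0,0,0,0]]';python3 go.py -20 -81 62 25
```

```text
clock: 7.45
tcp_pos: [573.6, -329.9, 70.4]
tool_rot: [-1.6, 2.252, 0.329]
contact_force: [4.9, -1.0, -3.4]
opening: 0.0
jig now [ -24.  -121.2   70.4] shift [-0.4 40.4  8.7] | 41.3 turn [-0.016 -0.006  0.005] | 1.0 in final axes [-0.1 40.2  9.4]
q [-0.47   0.347  0.232 -0.429 -1.506  0.173] F [ 4.9 -1.  -3.4] t 7.45
```

```bash
python3 -m creep '[[0,0,5,3,0,0,0],[0,1,5,3,0,0,0],[0,1,5,3,0,0,0]]';python3 go.py -22 -78 62 25
```

```text
clock: 7.75
tcp_pos: [560.9, -324.4, 65.6]
tool_rot: [-1.6, 2.249, 0.317]
contact_force: [-1.0, -0.4, 0.1]
opening: -0.001
jig now [ -23.  -107.5   65.6] shift [ 0.3 29.6  2.9] | 29.7 turn [-0.025 -0.008  0.008] | 1.6 in final axes [ 0.6 29.5  3.7]
q [-0.47   0.31   0.177 -0.429 -1.481  0.184] F [-1.  -0.4  0.1] t 7.75
```

```bash
python3 -m creep '[[0,0,5,1,0,0,0],[0,0,5,2,0,0,0],[0,1,5,2,0,0,0],[0,1,5,2,0,0,0]]';python3 go.py -22 -74 62 25;python3 -m creep '[[0,0,5,2,0,0,0],[0,1,5,2,0,0,0]]';python3 go.py -22 -74 62 25
```

```text
clock: 8.15
tcp_pos: [543.7, -317.9, 60.5]
tool_rot: [-1.599, 2.247, 0.305]
contact_force: [0.5, -0.5, 0.5]
opening: 0.0
jig now [-22.6 -89.   60.5] shift [-1.3 15.  -1.6] | 15.1 turn [-0.033 -0.011  0.011] | 2.1 in final axes [-1.1 15.  -1.1]
q [-0.473  0.263  0.112 -0.429 -1.456  0.197] F [ 0.5 -0.5  0.5] t 8.15
clock: 8.35
tcp_pos: [535.8, -314.1, 56.8]
tool_rot: [-1.598, 2.245, 0.298]
contact_force: [19.4, -5.3, 7.2]
opening: 0.001
jig now [-21.7 -80.4  56.8] shift [-1.9  6.2 -5.1] | 8.2 turn [-0.039 -0.011  0.012] | 2.4 in final axes [-1.9  6.4 -4.8]
q [-0.474  0.241  0.079 -0.431 -1.442  0.204] F [19.4 -5.3  7.2] t 8.35
```

```bash
python3 -m creep '[[0,0,3,-1,0,0,0],[0,0,3,-1,0,0,0]]';python3 go.py -22 -74 62 25;  python3 - <<'E'
from cell import *
import cv2
cv2.imwrite("pics/w5.png",snapshot("wrist")[:,:,::-1])
E
```

```text
clock: 8.55
tcp_pos: [536.4, -314.3, 57.5]
tool_rot: [-1.591, 2.241, 0.277]
contact_force: [18.2, -6.9, -9.9]
opening: 0.001
jig now [-21.6 -81.   57.5] shift [-1.5  6.7 -4.7] | 8.3 turn [-0.056 -0.011  0.013] | 3.4 in final axes [-1.5  7.  -4.3]
q [-0.475  0.228  0.065 -0.434 -1.424  0.206] F [18.2 -6.9 -9.9] t 8.55
```

View pics/w5.png

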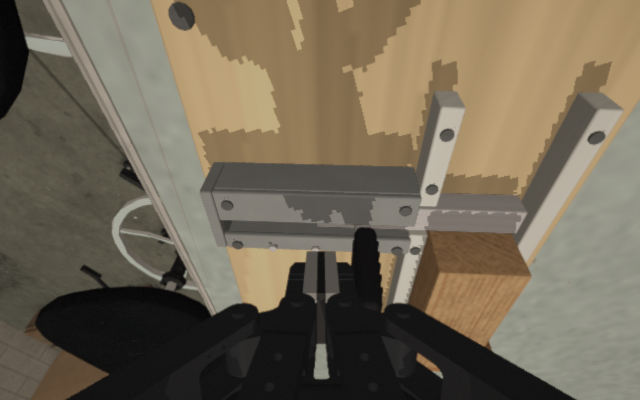

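The picture shows the tongue out across the lane, its end at px (522,213) by the left rail, and it lies behind the block's rear face. The paddle is at the inner pin. I'll retreat.

```bash
python3 -m creep '[[0,0,-12,0,0,0,0],[0,0,-15,-5,0,0,0],[0,0,-10,-35,0,0,0],[0,10,0,-45,0,0,0],[0,15,0,-45,0,0,0],[0,30,0,-35,0,0,0],[0,0,0,0,0,0,0]]';python3 go.py -22 -74 62 25;  python3 - <<'E'
from cell import *
from h import *
import cv2
p=camera_params("wrist");im=snapshot("wrist")[:,:,::-1].copy()
J=np.load("J.npy")
# expected: block rear-top corners, tongue tip corners at stop, paddle top centre at -61
print(proj(p,j2w(J,[(-15,-22,52),(-15,22,52),(-34,21,27),(-18,21,27),(-26,-61,88),(-41,-66,88),(-11,-56,88)])).round())
cv2.imwrite("pics/w6.png",im)
E
```

```text
clock: 9.3
tcp_pos: [518.3, -434.6, 180.7]
tool_rot: [-1.594, 2.246, 0.307]
contact_force: [-0.3, 0.9, -0.3]
opening: -0.005
jig now [-141.1 -103.7  180.7] shift [-59.1  34.6 156.4] | 170.8 turn [-0.034 -0.006  0.009] | 2.1 in final axes [-57.8  29.7 157.9]
q [-0.642  0.387  0.482 -0.427 -1.75   0.247] F [-0.3  0.9 -0.3] t 9.3
[[408. 242.]
 [453. 243.]
 [451. 212.]
 [447. 223.]
 [373. 264.]
 [369. 253.]
 [377. 274.]]
```

View pics/w6.png

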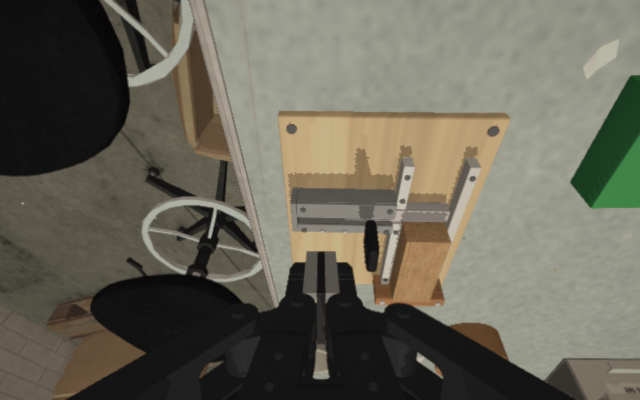

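```bash
python3 - <<'E'
from cell import *
print(read_state()["qd"].round(3)); print(close_job())
E
```

```text
[ 0.044 -0.009 -0.056 -0.025  0.027 -0.01 ]
the job is handed in; nothing more can be done
None
```

I pushed the block home against the fence, then pushed the lever past its first detent to its second stop, and handed the job in at about 9.4 s with the gripper clear. No verdict was reported.

**Block:** the push force rose from under 2 N to about 14 N when the block met the fence. In the picture afterwards its rear face measured at about jig x = -15.5 mm, against the expected -15. The estimates from its top and bottom edges differed by about 6 mm, so the force is the stronger evidence.

**Lever:** it stopped hard at about 20 N. In the last picture the paddle, the tongue tip at the left rail and the block's rear edge all lay within a few pixels of where they should be at the second stop.

**What went off or was not checked:**
- **Tool drift:** the tool rose up to about 10 mm during both pushes. During the block push I backed off and lowered it, and during the lever push I corrected on the way.
- **Bystanders:** I did not measure them again, but the arm never went near them at low height.
- **Arm at hand-in:** the joints were still settling slightly, at 0.06 rad/s or less, with the arm in free air.

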